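# Ram the plunger home in a dispensing barrel

## Robot

A 6-joint arm with a two-finger parallel gripper is mounted at the origin on the work surface. World frame = base frame: x ahead of the robot, y to its left, z up, the work surface at z = 0. Lengths are in m, angles in rad, forces in N, time in s.
With the tool pointing down it reaches from about 0.325 to 0.85 m from the base axis. Payload 4.4 kg.
Tool frame: the origin (TCP) lies between the finger pads; the fingertips stand 19 mm ahead of it and the grasp point (between the pads) is the TCP (arm.tips_ahead is the distance from the TCP to the fingertips, in m); z points along the fingers, y is the line along which they close (so a half turn about z gives the same grasp; the last joint's range is limited). The gripper opens to 94 mm and grips with 3 to 60 N. Pads are 16 mm wide; open, the fingers measure 119 mm over their backs; the gripper's body (75 mm by 177 mm) begins 78 mm behind the grasp point.
Start: joints at [0.969, 0.207, 1.542, -0, 1.393, -0.15], TCP at [0.251, 0.517, 0.224] pointing down, gripper open.
Joint ranges: [-2.73, 2.73], [-0.86, 2.22], [0.23, 2.46], [-1.11, 4.25], [0.08, 2.63], [-2.82, 2.82]. Speed limits (rad/s): [2.79, 2.79, 3.14, 3.14, 3.14, 3.14].

## Interface

Orientations are given as a rotation vector (axis times angle).
In Python, from rig import arm gives the robot as it stands.
- The arm moves only by the shell command python3 nudge.py 'ROWS' [OPENING] [FORCE]. ROWS is 1 to 20 rows, one to a line, with the numbers parted by spaces; each row has 4 numbers: dx, dy, dz in shares of the most that a row can go, 1 being 50 mm, then a turn about the tool's z in fractions of the full range, 1 being pi/2 rad; each row shifts and turns the commanded pose from where the row before left it, along the tool's axes as they then stand; what a row does not reach is not made up. A row lasts 1/10 s, in which the tool goes at most 0.05 m and 0.15 rad, less where a joint would pass 70% of its speed; a pose out of reach is approached as far as the arm can. OPENING is the finger opening in m, set as the command begins (- or left out keeps the last). The fingers move at their own pace and stop on an object; FORCE is the grip in N (left out, the last holds). Time passes only in rows, so rows that do not move let the fingers close. It prints the time, the measured TCP pose, the force, the opening and the grip force at its end. A shift or turn number past 1, either way, is cut back to 1. Input that does not fit is refused with a message, and nothing moves.
- arm.observe(): the state, without advancing time (a new reading comes with each control period).
- arm.snapshot(name): name is "side" or "top"; returns a dict with "frame" (420x560x3 uint8, blue, green, red), "fx", "fy", "cx", "cy" (pixels), "R" (3x3) and "t" (3): a world point X has camera coordinates R X + t. Camera axes: x right, y down, z forward; pixel columns grow to the right and rows downward; lengths in m; the calibration is good to about 2 mm. A picture is of the moment at which its call begins. There is no depth.
- arm.finish_job(): hands the job in; it is judged then, once.
The state is a dict: "clock": time; "joint_positions": joint angles; "dq": joint speeds; "joint_torque": joint torques, N m; "eef_pos": TCP position; "tcp_rot": TCP orientation; "ft_force": force on the tool from outside, world axes, zero at the start; "torque": the same for the moment, N m; "opening": finger opening in m; "finger_force": force on a finger pad.
Only numpy, scipy, OpenCV 4.12 (cv2) and the standard library are available. Lean on these libraries where they do the work, as an engineer would, in place of code of your own. Each camera call takes 0.05 s, during which the arm holds its last target. There are 200 camera calls.

## Task

Take the rod with the flat round head out of the wooden rest and stand it, tip down, in the narrow clear barrel, on top of the rubber plunger, and let go of it there. Then press down on its head until the head sits right down on the barrel's rim, with the plunger pushed to the bottom, and leave it standing there. Leave the other two rods in the rest and everything else on the bench where it is.

Things in the scene. Friction and masses are not known exactly. Their poses are not given: they have to be found in the camera images.
- barrel: upright clear dispensing barrel fixed on a dark steel foot (90 mm across, 14 mm high) that does not move on the bench; origin at the centre of the foot's underside, +z up. The bore is 15 mm wide, from its floor at z = 20 mm up to z = 120 mm, then the white mouth flares out to 32 mm wide inside (39 mm outside) at the rim, z = 130 mm
- rim (a point): centre of the barrel's open mouth at the level of the rim, 130 mm above the bench, on the bore's axis
- plunger (a joint): depth of the black rubber plunger in the bore, in m: its top face is at z = 105 mm minus this in the barrel's frame; 0.075 is the bottom. Starts at 0.024 to 0.040. Stiff: it carries the rod's weight, takes 6 N to move (8 N at 80 mm/s) and stays where left. A rod let go on it leans up to 0.08 rad in the bore. With the wanted rod's head on the rim it reads about 0.073
- ram: the wanted rod: steel shank 12 mm thick with a tapered tip and a flat round aluminium head 40 mm across and 14 mm thick; 140 g. Origin at the centre of the tip, +z along the shank to the head: underside of the head at z = 98 mm, flat top at z = 112 mm. It stands upright in any one of the rest's three holes, tip 12 mm above the bench, leaning up to 0.05 rad
- rest: wooden rod rest, a block 60 mm (its x) x 210 mm (its y) x 45 mm high, fixed on the bench; origin at the centre of its underside. Three holes 13.5 mm wide and 33 mm deep at y = -70, 0 and +70 mm hold one rod each
- ball_rod: rod of the rest that is not wanted: 12 mm steel shank with a dark wooden ball head 30 mm across; origin at its tip, +z along the shank to the head, 133 mm long
- tee_rod: rod of the rest that is not wanted: 12 mm steel shank with a crossbar 50 mm long along its x axis; origin at its tip, +z to the head, 116 mm long
- bottle: amber glass bottle with white cap, 44 mm across, 95 mm tall, standing; origin at the centre of its underside
- jar: white closed jar, 44 mm across, 45 mm tall; origin at the centre of its underside
- cup: open translucent mixing cup, 72 mm across the rim, 85 mm tall; origin at the centre of its underside
- tape: roll of paper tape lying flat, 90 mm across, 25 mm high; origin at the centre of its underside
- screwdriver: screwdriver lying on the bench, 170 mm long
- stick: wooden mixing stick lying flat, 150 x 18 x 6 mm; origin at the centre of its underside, long along its x axis

How it is judged:
By the outcome, as a careful person would: the job done as asked, in the order asked, and still so for the second after the job is handed in, with the robot touching nothing.
It also fails if it takes over 58 s, if anything falls off the work surface, if the arm or the gripper's body presses on something with over 40 N, if the wrist force passes 120 N, or if a joint passes its speed limit or range.

## Working session

There is one attempt and no reset: what is moved stays moved. The work goes in short steps, Python scripts to look and compute and a shell command to move; the robot and the scene stay as the last step left them, time stands still between calls to the robot, and variables do not carry over. Pictures are saved under pics/ and viewed, at most 10 in all, crops included, and the job is handed in when it is done.

```bash
mkdir -p pics; ls; python3 - <<'E'
from rig import arm
import cv2
for n in("side","top"):
    s=arm.snapshot(n);cv2.imwrite(f"pics/{n}0.png",s["frame"])
    print(n,s["fx"],s["fy"],s["cx"],s["cy"],s["R"],s["t"])
o=arm.observe();print(o)
E
```

```text
nudge.py
pics
rig.py
side 454.20097255520096 454.20097255520096 279.18186978723026 208.75820220725106 [[ 0.9068051  -0.42136863  0.01236907]
 [-0.26458865 -0.59175934 -0.76145501]
 [ 0.32817277  0.68721856 -0.64809974]] [-0.53695293  0.23257644  0.68595523]
top 409.5250618984146 409.5250618984146 284.0063907361291 214.34814129709974 [[ 0.02067748 -0.99953729  0.02230816]
 [-0.98892574 -0.02372767 -0.14650214]
 [ 0.14696367 -0.01903182 -0.98895878]] [-0.05840595  0.60576066  0.92621903]
{'clock': 0.1, 'joint_positions': array([ 9.68490368e-01,  2.07334190e-01,  1.54281107e+00,  2.50950347e-05,
        1.39346657e+00, -1.50505926e-01]), 'dq': array([-1.54136554e-05, -1.45447576e-03, -3.43596515e-03,  4.91978091e-04,
       -3.92379118e-04, -9.50070998e-05]), 'joint_torque': array([-7.45395391e-04, -3.71865535e+01, -2.82293844e+01,  7.00031896e-02,
        3.11226281e-02, -4.03182025e-05]), 'eef_pos': array([0.25065181, 0.51673454, 0.22340721]), 'tcp_rot': array([-7.03500358e-01, -3.06102530e+00,  2.93469606e-03]), 'ft_force': array([-0.83674564, -0.7101944 ,  0.80776268]), 'torque': array([-0.01380239, -0.02428189, -0.04936175]), 'finger_force': 0.0, 'opening': 0.09368851604839781}
```

View pics/top0.png

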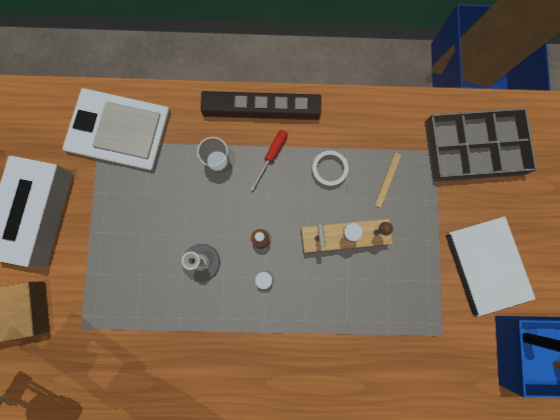

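View pics/side0.png

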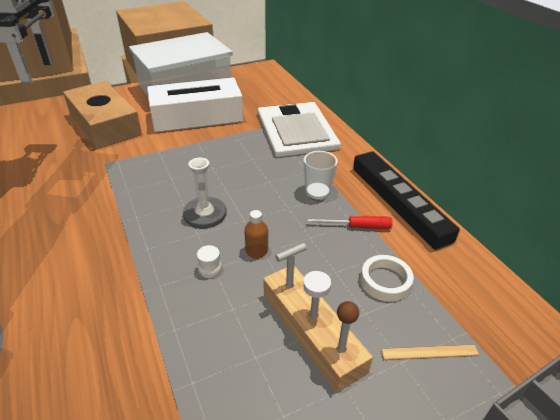

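The top view shows the ram head at about (353,232), in the middle hole of the rest, with the tee at (321,236) and the ball at (386,229). The barrel mouth is at (191,261). In the side view the ram head is at (317,283) and the mouth at (199,163). I'll zoom in to refine these.

```bash
python3 - <<'E'
import cv2,numpy as np
t=cv2.imread("pics/top0.png");s=cv2.imread("pics/side0.png")
z=lambda im,u,v,w,h,k:cv2.resize(im[v:v+h,u:u+w],None,fx=k,fy=k,interpolation=cv2.INTER_CUBIC)
a=np.hstack([z(t,300,210,100,50,4),z(t,170,235,100,50,4)])
b=np.hstack([z(s,265,240,100,75,4),z(s,160,150,100,75,4)])
cv2.imwrite("pics/zoom.png",np.vstack([a,b]))
E
```

```text
(no output)
```

View pics/zoom.png

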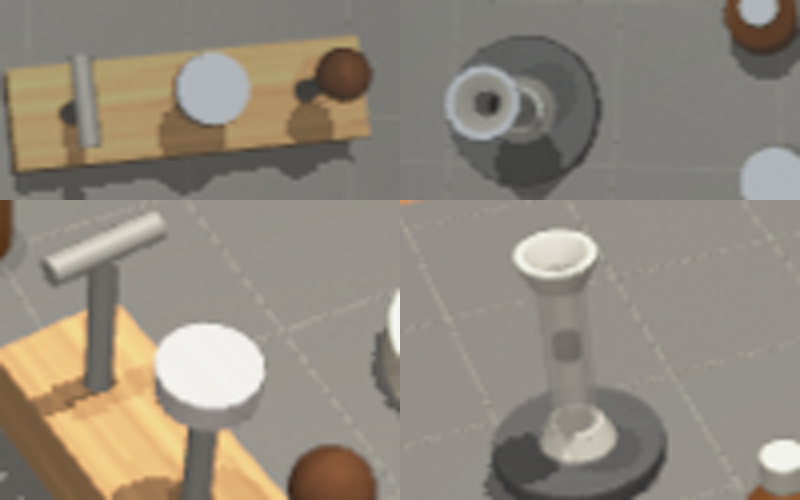

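```bash
cat > h.py <<'E'
import numpy as np
C={"side":(454.201,279.182,208.758,np.array([[ 0.9068051,-0.42136863,0.01236907],[-0.26458865,-0.59175934,-0.76145501],[0.32817277,0.68721856,-0.64809974]]),np.array([-0.53695293,0.23257644,0.68595523])),
"top":(409.525,284.006,214.348,np.array([[0.02067748,-0.99953729,0.02230816],[-0.98892574,-0.02372767,-0.14650214],[0.14696367,-0.01903182,-0.98895878]]),np.array([-0.05840595,0.60576066,0.92621903]))}
def ray(n,u,v):
    f,cx,cy,R,t=C[n]; return -R.T@t, R.T@np.array([(u-cx)/f,(v-cy)/f,1])
def onz(n,u,v,z):
    o,d=ray(n,u,v); return o+d*(z-o[2])/d[2]
def tri(a,b):
    A=np.zeros((3,3));B=np.zeros(3)
    for n,p in(("top",a),("side",b)):
        o,d=ray(n,*p);d=d/np.linalg.norm(d);P=np.eye(3)-np.outer(d,d);A+=P;B+=P@o
    return np.linalg.solve(A,B)
E
python3 - <<'E'
from h import *
np.set_printoptions(precision=4,suppress=True)
h=((352.9,231.9),(317.1,281.1));m=((190.4,260.4),(198.6,163.1))
for p,z in((h,.124),(m,.13)):print(tri(*p),onz("top",*p[0],z),onz("side",*p[1],z))
print("foot",onz("top",200.6,262.4,.01))
c=[onz("top",300+a/4-.4,210+b/4-.4,.045) for a,b in((8,70),(360,37),(370,135),(17,171))]
print("rest",np.mean(c,0),c)
print("shank at hole, side",onz("side",265+198/4,240+272/4,.05))
print("ball",onz("top",300+344/4-.4,210+75/4-.4,.128),"tee",onz("top",300+87/4-.4,210+101/4-.4,.128))
E
```

```text
[ 0.5605 -0.1939  0.124 ] [ 0.5603 -0.1938  0.124 ] [ 0.5608 -0.1939  0.124 ]
[0.4913 0.1527 0.1306] [0.491  0.1529 0.13  ] [0.4917 0.1534 0.13  ]
foot [0.4905 0.1527 0.01  ]
rest [ 0.5604 -0.1947  0.045 ] [array([ 0.5775, -0.0871,  0.045 ]), array([ 0.6021, -0.2967,  0.045 ]), array([ 0.5438, -0.3016,  0.045 ]), array([ 0.5181, -0.0932,  0.045 ])]
shank at hole, side [ 0.5657 -0.1867  0.05  ]
ball [ 0.5692 -0.2643  0.128 ] tee [ 0.5519 -0.1247  0.128 ]
```

The manual's scale: shifts go in shares of 50 mm and turns go in shares of pi/2 rad. Converting my numbers, 0.143 rad is 0.091.

```bash
cat >> h.py <<'E'
from scipy.spatial.transform import Rotation as Ro
def go(x,y,z):
    "remaining displacement to world target in tool axes"
    from rig import arm
    o=arm.observe();R=Ro.from_rotvec(o["tcp_rot"]).as_matrix()
    ya=np.arctan2(R[1,1],R[0,1])
    print("t",round(o["clock"],2),"pos",o["eef_pos"].round(4),"tool d",(R.T@(np.array([x,y,z])-o["eef_pos"])).round(4),"yaw_y",round(ya,3),"tilt",R[:,2].round(4),"q",o["joint_positions"].round(2),"F",o["ft_force"].round(1),"op",round(o["opening"],4),"ff",round(o["finger_force"],1))
E
python3 nudge.py '0 0 0 0.091
0 0 0 0.091
0 0 0 0.091
0 0 0 0.091
0 0 0 0.091
0 0 0 0.091
0 0 0 0.091
0 0 0 0' 0.07
python3 -c "
from h import *
go(.5605,-.1939,.22)"
```

```text
clock: 0.9
eef_pos: [0.2508, 0.517, 0.2238]
tcp_rot: [2.086, 2.349, -0.002]
ft_force: [0.3, 0.4, 0.0]
opening: 0.0701
finger_force: 0.0
t 0.9 pos [0.2508 0.517  0.2238] tool d [-0.7424  0.2236  0.0043] yaw_y 0.118 tilt [-6.e-04 -1.e-03 -1.e+00] q [ 0.97  0.21  1.54 -0.    1.39  0.85] F [0.3 0.4 0. ] op 0.0701 ff 0.0
```

In the tool's units: -0.039 m is -0.78, 0.0118 m is 0.236.

```bash
python3 nudge.py '-0.78 0.236 0 0
-0.78 0.236 0 0
-0.78 0.236 0 0
-0.78 0.236 0 0
-0.78 0.236 0 0
-0.78 0.236 0 0
-0.78 0.236 0 0
-0.78 0.236 0 0
-0.78 0.236 0 0
-0.78 0.236 0 0
-0.78 0.236 0 0
-0.78 0.236 0 0
-0.78 0.236 0 0
-0.78 0.236 0 0
-0.78 0.236 0 0
-0.78 0.236 0 0
-0.78 0.236 0 0
-0.78 0.236 0 0
-0.78 0.236 0 0
0 0 0 0' >/dev/null
python3 -c "
from h import *
go(.5605,-.1939,.119)"
```

```text
t 2.9 pos [ 0.5619 -0.1967  0.2237] tool d [ 0.0031 -0.0011  0.1047] yaw_y 0.117 tilt [ 2.0e-04 -1.6e-03 -1.0e+00] q [-0.48  0.25  1.49 -0.    1.4  -0.6 ] F [ 0.9 -0.1  0.3] op 0.0699 ff 0.0
```

In the tool's units: 0.02 m is 0.4, 0.015 m is 0.3.

```bash
python3 nudge.py '0.06 -0.02 0.3 0
0 0 0.4 0
0 0 0.4 0
0 0 0.4 0
0 0 0.4 0
0 0 0.2 0
0 0 0 0
0 0 0 0' >/dev/null
python3 nudge.py '0 0 0 0
0 0 0 0
0 0 0 0
0 0 0 0
0 0 0 0
0 0 0 0
0 0 0 0
0 0 0 0' 0.03 30
python3 -c "
from h import *
go(.5605,-.1939,.119)"
```

```text
clock: 4.5
eef_pos: [0.5599, -0.1895, 0.1199]
tcp_rot: [2.086, 2.348, 0.0]
ft_force: [-0.1, 0.3, 2.7]
opening: 0.0392
finger_force: 30.0
t 4.5 pos [ 0.5599 -0.1895  0.1199] tool d [-0.0045  0.0001  0.0009] yaw_y 0.118 tilt [ 8.e-04 -4.e-04 -1.e+00] q [-0.47  0.34  1.6  -0.    1.2  -0.59] F [-0.1  0.3  2.7] op 0.0392 ff 30.0
```

The measured TCP is 4.5 mm off the head's centre, so the earlier reading was taken while the arm was still lagging. I'll open, recentre and grip again.

In the tool's units: -0.0045 m is -0.09.

```bash
python3 nudge.py '0 0 0 0
0 0 0 0
0 0 0 0
-0.09 0 0 0
0 0 0 0
0 0 0 0
0 0 0 0' 0.06 >/dev/null
python3 nudge.py '0 0 0 0
0 0 0 0
0 0 0 0
0 0 0 0
0 0 0 0
0 0 0 0' 0.03 30
python3 -c "
from h import *
go(.5605,-.1939,.119)"
```

```text
clock: 5.8
eef_pos: [0.5602, -0.1937, 0.1195]
tcp_rot: [2.086, 2.348, 0.0]
ft_force: [0.2, -0.7, -0.1]
opening: 0.0394
finger_force: 30.0
t 5.8 pos [ 0.5602 -0.1937  0.1195] tool d [-0.0002  0.0003  0.0005] yaw_y 0.118 tilt [ 2.e-04  0.e+00 -1.e+00] q [-0.48  0.35  1.59  0.    1.2  -0.6 ] F [ 0.2 -0.7 -0.1] op 0.0394 ff 30.0
```

Now lift the rod straight out.

```bash
python3 nudge.py '0 0 -0.2 0
0 0 -0.3 0
0 0 -0.4 0
0 0 -0.4 0
0 0 -0.4 0
0 0 -0.4 0
0 0 -0.4 0
0 0 -0.3 0
0 0 -0.2 0
0 0 0 0
0 0 0 0
0 0 0 0'
python3 - <<'E'
from h import *
from rig import arm
import cv2
s=arm.snapshot("side")["frame"];cv2.imwrite("pics/lift.png",cv2.resize(s[100:350,180:420],None,fx=2.3,fy=2.3,interpolation=cv2.INTER_CUBIC))
go(.4912,.1528,.265)
E
```

```text
clock: 7.0
eef_pos: [0.5593, -0.1934, 0.268]
tcp_rot: [-2.085, -2.346, 0.001]
ft_force: [0.6, 0.1, -1.6]
opening: 0.0392
finger_force: 30.0
t 7.05 pos [ 0.5594 -0.1934  0.2679] tool d [ 0.3518 -0.0269  0.0036] yaw_y 0.118 tilt [-0.0026  0.0013 -1.    ] q [-0.48  0.21  1.44 -0.    1.49 -0.6 ] F [-0.4  0.7 -1.9] op 0.0398 ff 30.0
```

View pics/lift.png

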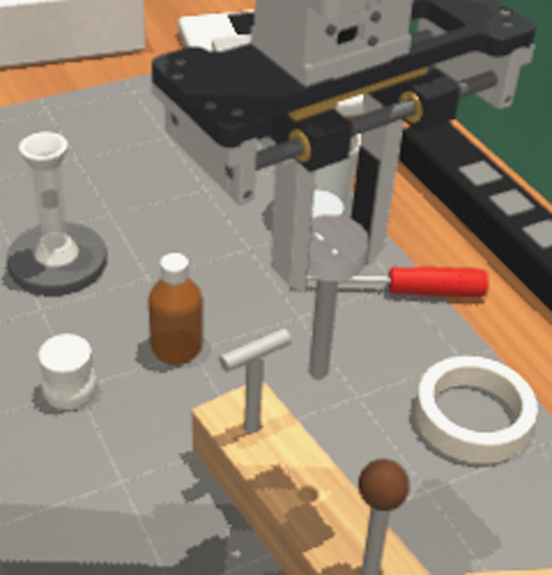

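The rod hangs from the fingers and the tee and ball are still in the rest. The rod tip is at about crop (319,377), which is image pixel (318.5,263.5). I'll check its tilt against a vertical projection.

In the tool's units: 0.04 m is 0.8, 0.034 m is 0.68.

```bash
python3 nudge.py '0.4 -0.03 0 0
0.68 -0.052 0 0
0.8 -0.06 0 0
0.8 -0.06 0 0
0.8 -0.06 0 0
0.8 -0.06 0 0
0.8 -0.06 0 0
0.8 -0.06 0 0
0.68 -0.052 0 0
0.4 -0.03 0 0
0 0 0 0
0 0 0 0
0 0 0 0
0 0 0 0' >/dev/null
python3 - <<'E'
from h import *
from rig import arm
import cv2
print("tip before",onz("side",318.5,264,.160), "expect .5594 -.1934")
go(.4912,.1528,.265)
o=arm.observe()["eef_pos"]
ims=[]
for n,(u,v,w,h) in(("side",(130,60,140,150)),("top",(130,200,140,150))):
    s=arm.snapshot(n)["frame"];f,cx,cy,R,t=C[n]
    for dz in(-.0085,-.1075):
        p=R@(o+[0,0,dz])+t;print(n,dz,"px",(f*p[0]/p[2]+cx).round(1),(f*p[1]/p[2]+cy).round(1))
    ims.append(cv2.resize(s[v:v+h,u:u+w],None,fx=2.8,fy=2.8,interpolation=cv2.INTER_CUBIC))
cv2.imwrite("pics/over.png",np.hstack(ims))
E
```

```text
tip before [ 0.56044632 -0.19357704  0.16      ] expect .5594 -.1934
t 8.45 pos [0.4932 0.1478 0.2693] tool d [ 0.0052 -0.0014  0.0043] yaw_y 0.116 tilt [-3.e-04 -3.e-04 -1.e+00] q [ 0.12  0.05  1.63 -0.    1.47  0.01] F [ 0.8  1.  -1.4] op 0.0391 ff 30.0
side -0.0085 px 192.6 101.7
side -0.1075 px 198.5 150.3
top -0.0085 px 178.5 256.7
top -0.1075 px 189.8 258.8
```

View pics/over.png

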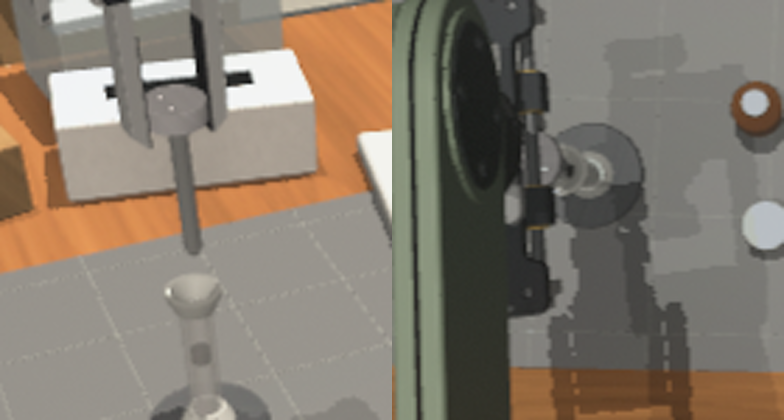

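The rod hangs over the mouth with its tip at pixel (199,149), against (198.5,150) expected for a vertical rod, so it is straight. I'll correct the offset and let it settle.

In the tool's units: 0.001 m is 0.02.

```bash
python3 nudge.py '0.02 0 0 0
0 0 0 0
0 0 0 0
0 0 0 0' >/dev/null
python3 -c "
from h import *
go(.4912,.1528,.265)"
```

```text
t 8.95 pos [0.493  0.1497 0.2695] tool d [ 0.0033 -0.0015  0.0045] yaw_y 0.118 tilt [ 0. -0. -1.] q [ 0.13  0.05  1.63 -0.    1.47  0.01] F [-0.5 -0.2 -1.2] op 0.0398 ff 30.0
```

In the tool's units: 0.01 m is 0.2, 0.0033 m is 0.066.

```bash
python3 nudge.py '0.066 -0.03 0 0
0 0 0.2 0
0 0 0.2 0
0 0 0.2 0
0 0 0.2 0
0 0 0 0
0 0 0 0'
python3 -c "
from h import *
go(.4912,.1528,.207)
for v in (345,362): print(onz('side',130+201/2.8,60+v/2.8,.08))
# plunger height: ray point nearest the bore axis
for v in (345,362):
    o,d=ray('side',130+201/2.8-.4,60+v/2.8-.4);k=np.dot(np.array([.4912,.1528])-o[:2],d[:2])/np.dot(d[:2],d[:2]);print('plunger z',(o+k*d).round(4))
"
```

```text
clock: 9.65
eef_pos: [0.4909, 0.1528, 0.2289]
tcp_rot: [-2.086, -2.348, 0.001]
ft_force: [0.6, 0.4, -1.1]
opening: 0.0392
finger_force: 30.0
t 9.65 pos [0.4909 0.1528 0.2289] tool d [-0.      0.0003  0.0219] yaw_y 0.118 tilt [-1.e-03 -2.e-04 -1.e+00] q [ 0.13  0.07  1.68 -0.    1.39  0.02] F [ 0.6  0.4 -1.1] op 0.0392 ff 30.0
[0.49353133 0.15520811 0.08      ]
[0.48758602 0.1363966  0.08      ]
plunger z [0.4922 0.1526 0.0832]
plunger z [0.4908 0.1529 0.0682]
```

In the tool's units: 0.005 m is 0.1, 0.003 m is 0.06.

```bash
python3 nudge.py '0 0 0.1 0
0 0 0.1 0
0 0 0.1 0
0 0 0.1 0
0 0 0.1 0
0 0 0.1 0
0 0 0.06 0
0 0 0 0
0 0 0 0'
python3 nudge.py '0 0 0.06 0
0 0 0 0'; python3 nudge.py '0 0 0.04 0
0 0 0 0'
```

```text
clock: 10.55
eef_pos: [0.4912, 0.1528, 0.1965]
tcp_rot: [2.087, 2.348, 0.0]
ft_force: [0.2, 0.1, -0.7]
opening: 0.0389
finger_force: 30.0
clock: 10.75
eef_pos: [0.491, 0.1528, 0.1932]
tcp_rot: [-2.086, -2.348, 0.0]
ft_force: [-0.3, -0.3, -2.4]
opening: 0.0396
finger_force: 30.0
clock: 10.95
eef_pos: [0.491, 0.1528, 0.1912]
tcp_rot: [-2.086, -2.348, 0.0]
ft_force: [0.5, 1.1, -1.4]
opening: 0.0388
finger_force: 30.0
```

In the tool's units: 0.002 m is 0.04.

```bash
python3 nudge.py '0 0 0.04 0
0 0 0 0'|grep -E "pos|ft"; python3 nudge.py '0 0 0.03 0
0 0 0 0'|grep -E "pos|ft"; python3 nudge.py '0 0 0.02 0
0 0 0 0'|grep -E "pos|ft"
```

```text
eef_pos: [0.4909, 0.1528, 0.1892]
ft_force: [-0.4, 0.3, -2.0]
eef_pos: [0.491, 0.1528, 0.1877]
ft_force: [0.2, 0.3, -1.3]
eef_pos: [0.491, 0.1528, 0.1868]
ft_force: [0.0, 0.3, -0.5]
```

```bash
for i in 1; do python3 nudge.py '0 0 0.03 0
0 0 0 0'|grep -E "pos|ft"; python3 nudge.py '0 0 0.02 0
0 0 0 0'|grep -E "pos|ft"; python3 nudge.py '0 0 0.02 0
0 0 0 0'|grep -E "pos|ft"; done
```

```text
eef_pos: [0.4914, 0.1528, 0.1859]
ft_force: [0.3, 0.3, 0.8]
eef_pos: [0.4914, 0.1529, 0.1852]
ft_force: [-1.5, -0.7, 4.4]
eef_pos: [0.4914, 0.1529, 0.1837]
ft_force: [-0.7, -0.2, 4.0]
```

The rod rests on the plunger at about 6 N. Let go and rise.

In the tool's units: -0.02 m is -0.4, -0.01 m is -0.2.

```bash
python3 nudge.py '0 0 0 0
0 0 0 0
0 0 0 0
0 0 0 0
0 0 0 0' 0.07 >/dev/null
python3 nudge.py '0 0 -0.2 0
0 0 -0.4 0
0 0 -0.4 0
0 0 -0.2 0
0 0 0 0
0 0 0 0
0 0 0 0'
python3 nudge.py '0 0 0 0
0 0 0 0
0 0 0 0
0 0 0 0
0 0 0 0
0 0 0 0
0 0 0 0
0 0 0 0' 0
python3 - <<'E'
from rig import arm
import cv2,numpy as np
ims=[]
for n,(u,v,w,h) in(("side",(130,60,140,150)),("top",(130,200,140,150))):
    s=arm.snapshot(n)["frame"]
    ims.append(cv2.resize(s[v:v+h,u:u+w],None,fx=2.8,fy=2.8,interpolation=cv2.INTER_CUBIC))
cv2.imwrite("pics/released.png",np.hstack(ims))
from h import go
go(.4912,.1528,.2075)
E
```

```text
clock: 13.35
eef_pos: [0.4904, 0.1527, 0.2423]
tcp_rot: [-2.086, -2.348, 0.003]
ft_force: [-1.1, 1.1, -1.2]
opening: 0.0701
finger_force: 0.0
clock: 14.15
eef_pos: [0.4911, 0.1528, 0.2435]
tcp_rot: [2.087, 2.349, 0.0]
ft_force: [-0.6, -0.3, 0.6]
opening: 0.0093
finger_force: 0.0
t 14.25 pos [0.4911 0.1528 0.2435] tool d [-0.      0.0001  0.036 ] yaw_y 0.118 tilt [ 0. -0. -1.] q [ 0.13  0.06  1.66 -0.    1.41  0.02] F [-0.7 -0.  -0.7] op 0.0019 ff 0.0
```

View pics/released.png

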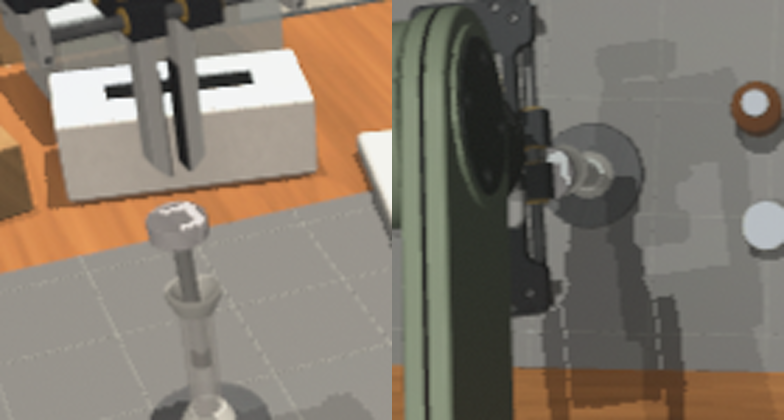

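The rod stands in the barrel with a slight lean. Its head top is at crop (178,220), which is image pixel (193,138). I'll compute the lean.

In the tool's units: 0.01 m is 0.2, 0.008 m is 0.16.

```bash
python3 -c "
from h import *
print(onz('side',193.2,138.2,.189))
o=[.4912,.1528,.189];f,cx,cy,R,t=C['side'];p=R@o+t;print(f*p[:2]/p[2]+[cx,cy])"
python3 nudge.py '0 0 0.2 0
0 0 0.2 0
0 0 0.16 0
0 0 0 0
0 0 0 0
0 0 0 0' | grep -E "pos|ft|op"
python3 nudge.py '0 0 0.08 0
0 0 0 0
0 0 0 0' | grep -E "pos|ft|clock"
```

```text
[0.48647198 0.14902672 0.189     ]
[195.10624709 136.64524712]
eef_pos: [0.4914, 0.1528, 0.2157]
ft_force: [0.6, -0.5, 0.2]
opening: 0.0002
clock: 15.15
eef_pos: [0.4911, 0.1528, 0.2114]
ft_force: [0.6, 0.1, 0.7]
```

In the tool's units: 0.003 m is 0.06.

```bash
python3 nudge.py '0 0 0.06 0
0 0 0.06 0
0 0 0.06 0
0 0 0.06 0
0 0 0.06 0
0 0 0 0' | grep -E "pos|ft|op"
python3 nudge.py '0 0 0.08 0
0 0 0.08 0
0 0 0.08 0
0 0 0.08 0
0 0 0.08 0
0 0 0 0' | grep -E "pos|ft|clock"
python3 -c "
from h import *
go(.4912,.1528,.163)"
```

```text
eef_pos: [0.4922, 0.1529, 0.1972]
ft_force: [0.6, 0.4, 3.7]
opening: 0.0003
clock: 16.35
eef_pos: [0.4929, 0.1528, 0.1775]
ft_force: [2.6, -0.6, 3.9]
t 16.35 pos [0.4929 0.1528 0.1775] tool d [ 0.0002 -0.0017  0.0145] yaw_y 0.118 tilt [ 4.3e-03  1.0e-04 -1.0e+00] q [ 0.13  0.12  1.74 -0.    1.27  0.02] F [ 2.6 -0.6  3.9] op 0.0005 ff 2.0
```

In the tool's units: 0.004 m is 0.08, 0.003 m is 0.06.

```bash
python3 nudge.py '0 0 0.08 0
0 0 0.08 0
0 0 0.06 0
0 0 0 0' | grep -E "pos|ft|op"
python3 nudge.py '0 0 0.04 0
0 0 0 0' | grep -E "pos|ft|clock"
python3 nudge.py '0 0 0.03 0
0 0 0 0' | grep -E "pos|ft|clock"
python3 nudge.py '0 0 0.02 0
0 0 0 0' | grep -E "pos|ft|clock"
```

```text
eef_pos: [0.4929, 0.1528, 0.1665]
ft_force: [1.6, 0.3, 4.7]
opening: 0.0011
clock: 16.95
eef_pos: [0.4929, 0.1528, 0.1646]
ft_force: [2.0, -1.0, 5.1]
clock: 17.15
eef_pos: [0.493, 0.1529, 0.1634]
ft_force: [2.1, -0.4, 6.5]
clock: 17.35
eef_pos: [0.4931, 0.1529, 0.1633]
ft_force: [0.2, -1.5, 11.8]
```

In the tool's units: 0.001 m is 0.02.

```bash
python3 nudge.py '0 0 0.02 0
0 0 0 0
0 0 0 0' | grep -E "pos|ft|op"
python3 nudge.py '0 0 0.02 0
0 0 0 0
0 0 0 0' | grep -E "pos|ft|clock"
```

```text
eef_pos: [0.4932, 0.1529, 0.1632]
ft_force: [-1.3, -0.8, 14.3]
opening: 0.0005
clock: 17.95
eef_pos: [0.4933, 0.1529, 0.163]
ft_force: [-3.0, -1.9, 18.8]
```

The force rises with no travel at TCP z = 0.163, so the head is on the rim. Back off and look.

In the tool's units: -0.05 m is -1, -0.04 m is -0.8.

```bash
python3 nudge.py '0 0 -0.06 0
0 0 -0.1 0
0 0 -0.4 0
0 0 -0.6 0
0 0 -0.6 0
-0.8 0 -0.2 0
-1 0 0 0
-1 0 0 0
-1 0 0 0
-0.6 0 0 0
0 0 0 0
0 0 0 0
0 0 0 0' | grep -E "pos|ft|clock"
python3 - <<'E'
from rig import arm
import cv2,numpy as np
ims=[]
for n,(u,v,w,h) in(("side",(150,130,100,110)),("top",(150,210,100,110))):
    s=arm.snapshot(n)["frame"]
    cv2.imwrite(f"pics/end_{n}.png",s)
    ims.append(cv2.resize(s[v:v+h,u:u+w],None,fx=4,fy=4,interpolation=cv2.INTER_CUBIC))
cv2.imwrite("pics/pressed.png",np.hstack(ims))
E
```

```text
clock: 19.25
eef_pos: [0.5164, -0.0643, 0.2562]
ft_force: [-0.1, 1.0, -0.1]
```

View pics/pressed.png

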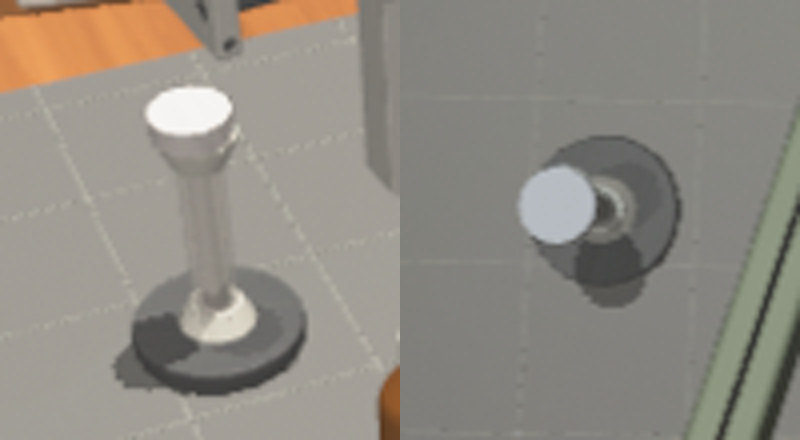

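View pics/end_side.png

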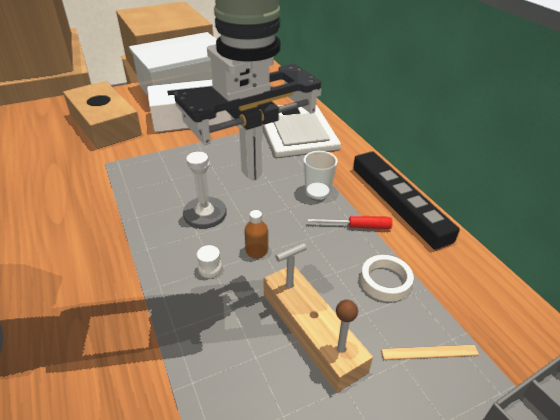

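The head sits on the mouth with its top centre at side pixel (197,157) and top pixel (189.3,261). A sliver of the rim shows on the right, so I'll check how well it is centred and whether it is flush.

```bash
python3 - <<'E'
from h import *
import cv2
from h import C
t=cv2.imread("pics/end_top.png")
g=cv2.inRange(cv2.resize(t[250:275,176:202],None,fx=8,fy=8,interpolation=cv2.INTER_CUBIC),(165,160,150),(255,255,255))
c=max(cv2.findContours(g,0,1)[0],key=cv2.contourArea);e=cv2.fitEllipse(c);print(e)
pt=(176+e[0][0]/8-.44,250+e[0][1]/8-.44)
s=cv2.imread("pics/end_side.png")
k=cv2.resize(s[145:185,180:215],None,fx=8,fy=8,interpolation=cv2.INTER_CUBIC)
g=cv2.inRange(k,(225,225,225),(255,255,255))
c=max(cv2.findContours(g,0,1)[0],key=cv2.contourArea);e=cv2.fitEllipse(c);print(e)
ps=(180+e[0][0]/8-.44,145+e[0][1]/8-.44)
print(pt,ps,tri(pt,ps),onz("top",*pt,.144),onz("side",*ps,.144))
f,cx,cy,R,tt=C["side"];th=np.linspace(0,2*np.pi,60)
for tilt in (0,.03):  # expected ellipse of flat head top
    P=np.c_[.02*np.cos(th)+.4912,.02*np.sin(th)+.1528,np.full(60,.144)+tilt*.02*np.cos(th-.7)]@R.T+tt
    print(tilt,cv2.fitEllipse(((P[:,:2]/P[:,2:]*f+[cx,cy])*8).astype(np.float32)))
v=np.full((320,560,3),0,np.uint8);v[:, :280]=k
cv2.imwrite("pics/rimzoom.png",cv2.resize(s[145:185,175:220],None,fx=14,fy=14,interpolation=cv2.INTER_CUBIC))
E
```

```text
((105.10029602050781, 89.4986572265625), (145.31576538085938, 151.02566528320312), 43.33131790161133)
((137.08692932128906, 100.64521789550781), (87.45135498046875, 162.6390380859375), 84.35304260253906)
(188.69753700256348, 260.7473321533203) (196.69586616516114, 157.14065223693848) [0.48967625 0.15349219 0.14417189] [0.48981584 0.1534941  0.144     ] [0.48960172 0.15378322 0.144     ]
0 ((1581.1146240234375, 1258.5679931640625), (94.17160034179688, 171.5821990966797), 84.66679382324219)
0.03 ((1581.1396484375, 1258.5819091796875), (97.62715148925781, 171.52963256835938), 83.46623992919922)
```

View pics/rimzoom.png

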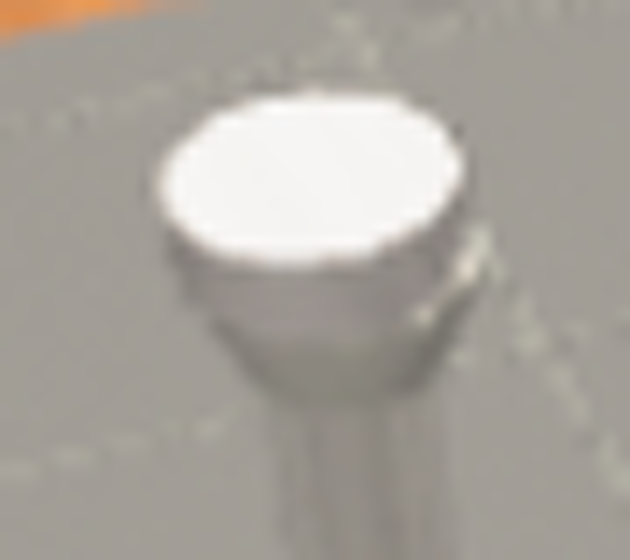

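The head top is at z = 0.144, and its ellipse aspect of 0.54 matches a level disc. The head is offset 1.5 mm, which is within the bore's clearance and explains the visible sliver of rim. It is flush, so I'll hand in.

```bash
python3 -c "
from rig import arm
print(arm.finish_job())"
```

```text
the job is handed in; nothing more can be done
None
```

The ram is in the barrel with its head down on the rim (head top measured at 0.144 m, which matches the rim plus the head's thickness). I let go of it on the plunger, then pressed it home, and handed in at about 19 s with the other two rods still in the rest.

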